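# Slide a slotted check mass onto a load-cell stem and turn its slot away

### The arm

A 6-joint arm with a two-finger parallel gripper is mounted at the origin on the work surface. World frame = base frame: x ahead of the robot, y to its left, z up, the work surface at z = 0. Lengths are in m, angles in rad, forces in N, time in s.
With the tool pointing down it reaches from about 0.4 to 0.825 m from the base axis. Payload 7 kg.
Tool frame: the origin (TCP) lies between the finger pads; the fingertips stand 11 mm ahead of it and the grasp point (between the pads) lies 8 mm behind it (arm.tips_ahead is the distance from the TCP to the fingertips, in m); z points along the fingers, x is the direction in which the jaws open and shut, and the axes are right-handed (so a half turn about z gives the same grasp; the last joint's range is limited). The gripper opens to 88 mm and grips with 3 to 60 N. Pads are 19 mm wide; open, the fingers measure 130 mm over their backs; the gripper's body (78 mm by 193 mm) begins 47 mm behind the grasp point.
Start: joints at [1.56, 0.359, 0.012, 0, -1.224, -0.288], TCP at [0.199, 0.645, 0.238] pointing down, gripper open.
Joint ranges: [-3.07, 3.07], [-1.43, 2.12], [-1.02, 1.25], [-3.03, 1.67], [-3.05, -0], [-3.03, 3.03]. Speed limits (rad/s): [2.39, 2.39, 3.01, 3.14, 3.14, 3.14].

### API

Orientations are given as [roll, pitch, yaw] about the fixed x, y, z axes, in that order (R = Rz(yaw) Ry(pitch) Rx(roll)).
In Python, from station import arm, optics, finder gives the robot as it stands. The module is installed in compiled form; this text tells all that it offers.
- The arm moves only by the tool apply_moves, never from a script. Its argument "increments" is one flat list of numbers, 6 for each row, row after row: the shift along the world's x, y, z in m, then the turn, a rotation vector about the world's x, y, z in rad. In form: [tx, ty, tz, rx, ry, rz, tx, ty, tz, rx, ry, rz, ...]. A call has 1 to 20 rows; each row shifts and turns the pose as measured when the row begins; what a row does not reach is not made up. A row lasts 1/12 s, in which the tool goes at most 41.7 mm and 7.16 degrees, less where a joint would pass 70% of its speed; a pose out of reach is approached as far as the arm can. A call with a gripper value outside its range is refused whole. "hand" is the closure, from 0 (fully open) to 1 (shut), set as the call begins (left out, the last holds). The fingers move at their own pace and stop on an object; "force" is the grip in N (left out, the last holds). Time passes only in rows, so rows that do not move let the fingers close. It gives the time, the measured TCP pose, the force and the opening at its end, in the units of the state.
- arm.get_state(): the state, without advancing time (a new reading comes with each control period).
- optics.grab_frame(name): name is "scene" or "top" or "wrist"; returns the picture (480x640x3 uint8, red, green, blue); there is no depth.
- optics.camera_model(name): a dict with "fx", "fy", "cx", "cy" (pixels), "world_to_cam" (4x4, takes a point from world to camera coordinates); the wrist camera has in their place "T_tool_cam" (4x4, takes a point from camera to tool coordinates, whose origin is the TCP and whose axes are the tool frame's). Camera axes: x right, y up, looking along -z (the intrinsics and any distortion apply to the point x, -y, -z); pixel columns grow to the right and rows downward; lengths in m; the calibration is good to about 2 mm. A picture is of the moment at which its call begins: read the wrist's pose just before it. camera_model takes no time and is no camera call.
- arm.job_done(): hands the job in, once; it reports no verdict.
Trained networks look in the newest picture that a camera, given by its name, has taken for a name from the list of things; names that differ only in an ending like _2 or _b are one class to them, and where a whole thing is asked for, a point or a joint stands for the part that bears it (a point fixed in the world has none). Each returns a list of dicts, best first, with "conf" (0 to 1); they miss things now and then, are a little off and sometimes report something else, mostly with a low value. They report only what shows in the picture. A call takes as long as a camera call. They do not tell look-alikes from the thing itself.
- finder.find_in(camera, name): "box" ([left, top, right, bottom] in pixels, round what is visible of it).
- finder.landmark_of(camera, name): "point" ([column, row] in pixels: a listed point, or the origin of a listed thing).
The state is a dict: "t": time; "q": joint angles; "qd": joint speeds; "joint_efforts": joint torques, N m; "eef_pos": TCP position; "ee_rot": TCP orientation; "force": force on the tool from outside, world axes, zero at the start; "moment": the same for the moment, N m; "width": finger opening in m.
Only numpy, scipy, OpenCV 4.12 (cv2) and the standard library are available. Lean on these libraries where they do the work, as an engineer would, in place of code of your own. Each camera call takes 0.05 s, during which the arm holds its last target. There are 200 camera calls.

### The job

Slide the slotted mass with the stud along its loading shelf onto the carrier's stem until it is fully home, gently and without lifting it: the load cell under the stem is delicate. Then turn it about the stem until its slot points to the opposite side from the slot of the mass beneath (within about 45 degrees), so that the two cannot slip off together. Leave the lower mass lying as it is and do not disturb the other things on the bench.

Things in the scene. Friction and masses are not known exactly. Their poses are not given: they have to be found in the camera images.
- station: Fixed load-check station. Origin: on the bench, on the stem's vertical axis; z up; +x is the way a mass slides from shelf to stem. Base slab 12 mm high, x -237 to 77, y +-67 mm. Loading shelf x -236 to -56 mm, flat top 63.5 mm above the bench, open at both ends, fences on both sides (inner faces y = +-53 mm, tops 69.5 mm above the bench).
- shelf (a point): Point on the shelf's top, on its middle line, at its end next to the stem (station x = -56 mm, y = 0); a 5 mm gap and a step 1.5 mm down lead from there onto the lower mass.
- carrier: Fixed rigid steel carrier on the load cell; origin and axes as the station. Round pan, 90 mm diameter, top 44 mm above the bench; upright stem, 12 mm diameter, with a button head, 22 mm diameter, from 112 to 122 mm above the bench. The cell stands at most 30 N between stem and the mass with the stud.
- stem (a point): Point on the stem's axis, 62 mm above the bench, level with the top of the lower mass.
- base_mass: Lower steel slotted mass, loose on the pan round the stem: disc 100 mm diameter, 18 mm thick, 0.9 kg, no stud. Origin: centre of its underside; z up; slot opens to its +x, within 60 degrees of the station's +x. Slot 17 mm wide, mouth flared to 29 mm at the rim; flat slot end at x = -7 mm, so the stem stands at the disc's centre.
- base_slot (a point): Middle of the slot's mouth of the lower mass, at the rim (x = 50 mm), level with its top face.
- top_mass: Steel slotted mass to load, loose on the shelf: disc 100 mm diameter, 12 mm thick, 0.45 to 0.8 kg, with a stud; slot as on the lower mass. Origin: centre of its underside (63.5 mm above the bench on the shelf, 62 on the lower mass); z up; slot opens to +x, at first within 30 degrees of the station's +x. Home with its centre on the stem's axis (stops 1 mm past). Slides at 2 to 6 N.
- top_slot (a point): Middle of the slot's mouth of the mass to be loaded, at the rim (x = 50 mm), level with its underside.
- stud (a point): Centre of the stud's top on the mass to be loaded: cylinder 16 mm diameter standing 26 mm above the disc's top face, 34 mm from the disc's centre on the side away from the slot (x = -34 mm); this point is 38 mm above the underside.
- reagent: Bystander: amber bottle with blue cap, 72 mm diameter, 150 mm high; origin centre of its underside.
- beaker: Bystander: white open beaker, 70 mm diameter, 80 mm high; origin centre of its underside.
- calculator: Bystander: black desk calculator lying flat, 150 x 100 x 16 mm; origin centre of its underside.
There are look-alikes about, which are no part of the job. What is shaped like the top_mass but purple is not meant.

How it is judged:
On the way:
1. the mass with the stud is fully home on the stem (horizontal distance between top_mass and stem below 0.006 m), for 0.2 s.
At the end, for the whole second after the job is handed in: The mass with the stud lies flat on the lower one, both centred on the stem within 6 mm and at rest, its slot pointing away from the lower slot (over about 130 degrees apart: its mouth at least 30 mm behind the lower mass's centre) (horizontal distance between each of top_mass, base_mass and stem below 0.006 m and height (world z) of top_mass between 0.0605 and 0.0635 m and angle between top_mass's own z axis and vertical below 0.04 rad and x of top_slot in the frame of base_mass below -0.03 m and linear speed of each of top_mass, base_mass below 0.01 m/s and angular speed of top_mass below 0.05 rad/s); the robot touches nothing.
It fails at once if the mass was pressed against the stem with more than 30 N (contact force between top_mass and carrier above 30 N).
It fails at once if the mass was lifted more than 12 mm above the shelf (height (world z) of top_mass above 0.0755 m).
It fails at once if the mass was tipped (angle between top_mass's own z axis and vertical above 0.3 rad).
It fails at once if the lower mass was turned or shifted: the middle of its slot's mouth moved more than 20 mm (distance of base_slot from where it was at the start of the episode above 0.02 m).
It fails at once if a bystander (bottle, beaker or calculator) was moved more than 30 mm (distance of any of reagent, beaker, calculator from where it was at the start of the episode above 0.03 m).
It also fails if it takes over 72 s, if anything falls off the work surface, if the arm or the gripper's body presses on something with over 40 N, if the wrist force passes 120 N, or if a joint passes its speed limit or range.

## Working session

There is one attempt and no reset: what is moved stays moved. The work goes in short steps, Python scripts to look and compute and a tool call to move; the robot and the scene stay as the last step left them, time stands still between calls to the robot, and variables do not carry over. Pictures are saved under pics/ and viewed, about 8 in all and at most 12, crops included, and the job is handed in when it is done.

Besides the shell and the picture viewer there is one more tool, called after "Emit:" by a JSON object that holds its "name" and its "arguments", one argument or row to a line. apply_moves: Moves the arm, as the interface text tells. Its arguments: {"type":"object","properties":{"increments":{"type":"array"},"hand":{"type":"number"},"force":{"type":"number"}},"required":["increments"]}

```bash
mkdir -p pics; cat > h.py <<'E'
import numpy as np, cv2
from station import arm, optics, finder
from scipy.spatial.transform import Rotation as R
def cam(name, st=None):
    m=optics.camera_model(name)
    if name=="wrist":
        T=np.eye(4);T[:3,:3]=R.from_euler('xyz',st["ee_rot"]).as_matrix();T[:3,3]=st["eef_pos"]
        W=np.linalg.inv(T@np.array(m["T_tool_cam"]))
    else: W=np.array(m["world_to_cam"])
    return m,W
def grab(name):
    st=arm.get_state(); im=optics.grab_frame(name); return im,cam(name,st)
def ray(c,px):
    m,W=c; d=np.array([(px[0]-m["cx"])/m["fx"],-(px[1]-m["cy"])/m["fy"],-1.])
    C=np.linalg.inv(W); return C[:3,3],C[:3,:3]@(d/np.linalg.norm(d))
def onz(c,px,z):
    o,d=ray(c,px); return o+d*(z-o[2])/d[2]
def tri(rs):
    A=0;b=0
    for o,d in rs:
        P=np.eye(3)-np.outer(d,d);A=A+P;b=b+P@o
    return np.linalg.solve(A,b)
def proj(c,p):
    m,W=c;q=W@np.append(p,1);return np.array([m["cx"]+m["fx"]*q[0]/-q[2],m["cy"]-m["fy"]*q[1]/-q[2]])
def save(im,f): cv2.imwrite(f,cv2.cvtColor(im,cv2.COLOR_RGB2BGR))
E
python3 - <<'E'
from h import *
for n in("scene","top"):
    im,c=grab(n); save(im,f"pics/{n}0.png"); print(n,{k:v for k,v in c[0].items() if k!="world_to_cam"},np.linalg.inv(c[1])[:3,3].round(3))
    for k in("top_mass","top_slot","stud","stem","shelf","base_slot","base_mass","station"):
        print(k,[(np.round(r["point"],1).tolist(),round(r["conf"],2)) for r in finder.landmark_of(n,k)][:4])
print(arm.get_state())
E
```

```text
scene {'fx': 622.2667178089882, 'fy': 622.2667178089882, 'cx': 320.52213165276885, 'cy': 245.35016777054236} [ 1.029 -0.748  1.294]
top_mass [([331.5, 234.2], 0.97), ([285.0, 217.2], 0.88), ([390.1, 280.5], 0.8), ([304.7, 290.3], 0.74)]
top_slot [([303.1, 208.8], 0.77), ([330.3, 248.8], 0.75), ([389.9, 261.3], 0.71), ([307.9, 289.2], 0.56)]
stud [([393.1, 285.5], 0.87), ([333.7, 210.1], 0.8), ([269.1, 213.8], 0.65)]
stem [([305.6, 274.1], 0.74)]
shelf [([314.3, 260.1], 0.82)]
base_slot [([308.0, 294.9], 0.91), ([305.3, 289.4], 0.35)]
base_mass [([308.1, 280.6], 0.95)]
station [([305.6, 288.7], 0.84)]
top {'fx': 496.6878632599931, 'fy': 496.6878632599931, 'cx': 319.9130063677688, 'cy': 235.7300560612826} [0.426 0.015 1.089]
top_mass [([294.7, 318.1], 0.7), ([307.9, 168.0], 0.7), ([306.9, 236.3], 0.61)]
top_slot [([322.7, 226.5], 0.94), ([273.0, 306.7], 0.81), ([290.8, 243.7], 0.63), ([285.3, 177.4], 0.58)]
stud [([319.0, 157.9], 0.81), ([290.5, 245.9], 0.64), ([309.9, 326.8], 0.56)]
stem [([371.4, 235.8], 0.58)]
shelf [([345.6, 239.2], 0.79)]
base_slot [([387.4, 221.3], 0.69)]
base_mass [([371.5, 236.7], 0.96), ([369.7, 239.3], 0.42), ([371.9, 233.6], 0.33)]
station [([368.8, 240.5], 0.77)]
{'t': 0.9, 'q': array([ 1.56009732e+00,  3.58541791e-01,  1.19141826e-02, -1.17129994e-05,
       -1.22411144e+00, -2.88065463e-01]), 'qd': array([ 0.00044193,  0.0002912 ,  0.00122452, -0.00031525, -0.000754  ,
       -0.00145797]), 'joint_efforts': array([-7.34291716e-04, -5.82364655e+01,  2.93295103e+01,  7.00238407e+00,
        1.22913581e-02, -2.29869056e-05]), 'eef_pos': array([0.19870875, 0.64506498, 0.23760299]), 'ee_rot': array([ 3.14156582e+00,  5.17854450e-05, -1.86956477e+00]), 'force': array([ 0.13197232,  0.18560579, -0.17048548]), 'moment': array([-0.01270667,  0.034003  , -0.02405674]), 'width': 0.08734219030609362}
```

```bash
python3 -c "
import cv2,numpy as np
a=cv2.imread('pics/scene0.png');b=cv2.imread('pics/top0.png');cv2.imwrite('pics/both0.png',cv2.resize(np.vstack([a,b]),(450,600)) if 0 else cv2.resize(np.hstack([a,b]),(800,300)))"
```

```text
(no output)
```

View pics/top0.png

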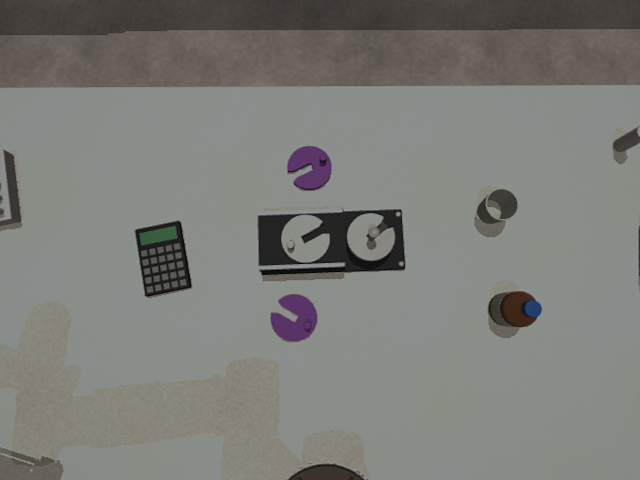

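View pics/scene0.png

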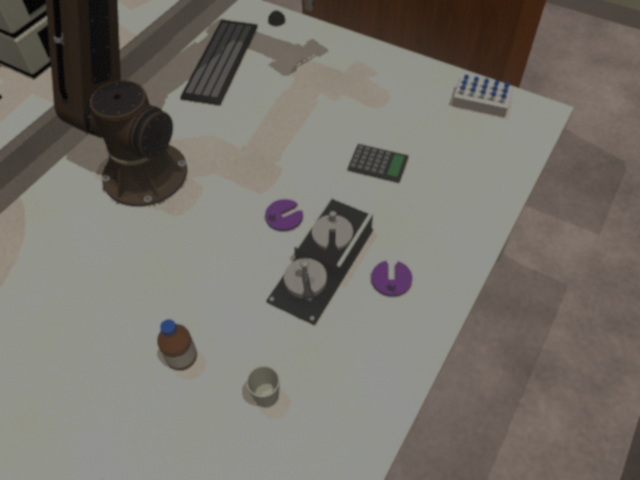

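In the top view the three slotted-mass candidates are the grey disc on the shelf at (306,239), a purple one at (309,168) and a purple one at (294,318). I choose the grey disc: its stud is at (290,245) and its slot opens right and up. The stem is at (371,236). In the scene view the grey disc is at (332,233), and the purple ones are at (285,215) and (391,279).

```bash
python3 - <<'E'
from h import *
cs,ct=cam("scene"),cam("top")
P={"top_mass":((331.5,234.2),(306.9,236.3)),"top_slot":((330.3,248.8),(322.7,226.5)),"stud":((333.7,210.1),(290.5,245.9)),"stem":((305.6,274.1),(371.4,235.8)),"shelf":((314.3,260.1),(345.6,239.2)),"base_slot":((308,294.9),(387.4,221.3)),"base_mass":((308.1,280.6),(371.5,236.7)),"station":((305.6,288.7),(368.8,240.5))}
Z=dict(top_mass=.0635,top_slot=.0635,stud=.1015,stem=.062,shelf=.0635,base_slot=.062,base_mass=.044,station=0)
for k,(s,t) in P.items():
    print(k,tri([ray(cs,s),ray(ct,t)]).round(4),"s@z",onz(cs,s,Z[k])[:2].round(4),"t@z",onz(ct,t,Z[k])[:2].round(4))
im=cv2.imread("pics/top0.png")[195:285,245:415];cv2.imwrite("pics/crop1.png",cv2.resize(im,None,fx=4.5,fy=4.5,interpolation=cv2.INTER_CUBIC))
E
```

```text
top_mass [0.582  0.0345 0.0694] s@z [0.5784 0.0369] t@z [0.5844 0.0359]
top_slot [ 6.013e-01 -2.000e-04  6.490e-02] s@z [ 0.5977 -0.0025] t@z [0.605  0.0027]
stud [0.5612 0.0701 0.1099] s@z [0.5607 0.0788] t@z [0.5593 0.068 ]
stem [ 0.5846 -0.0978  0.0689] s@z [ 0.5829 -0.0934] t@z [ 0.5848 -0.0992]
shelf [ 0.5786 -0.0456  0.0562] s@z [ 0.5809 -0.05  ] t@z [ 0.5778 -0.0449]
base_slot [ 0.6158 -0.1352  0.0556] s@z [ 0.617  -0.1392] t@z [ 0.6155 -0.1336]
base_mass [ 0.5884 -0.0991  0.0445] s@z [ 0.591  -0.0965] t@z [ 0.5857 -0.1014]
station [ 0.5836 -0.0992  0.0049] s@z [ 0.5822 -0.0965] t@z [ 0.5839 -0.1   ]
```

View pics/crop1.png

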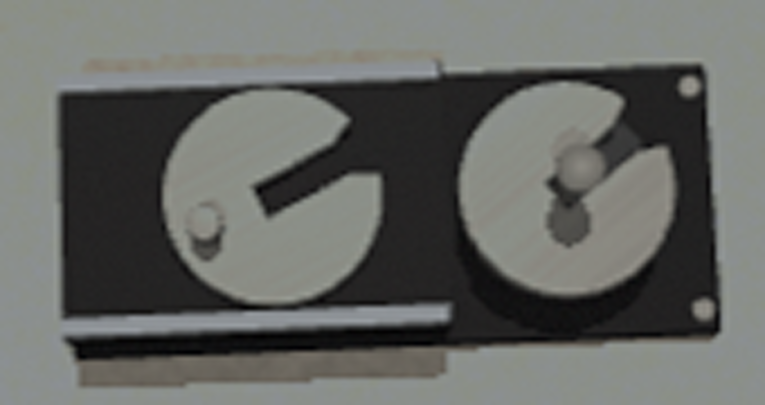

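The close crop shows that the grey, non-purple mass is the one on the shelf. Its slot points about 27° up from image right and its stud is to the left. The lower mass's slot is at about 40°. I'll move over the shelf for a closer look.

Emit:
{"name": "apply_moves", "arguments": {
  "increments": [0.02, -0.032, 0.003, 0, 0, -0.042, 0.02, -0.032, 0.003, 0, 0, -0.042, 0.02, -0.032, 0.003, 0, 0, -0.042, 0.02, -0.032, 0.003, 0, 0, -0.042, 0.02, -0.032, 0.003, 0, 0, -0.042, 0.02, -0.032, 0.003, 0, 0, -0.042, 0.02, -0.032, 0.003, 0, 0, -0.042, 0.02, -0.032, 0.003, 0, 0, -0.042, 0.02, -0.032, 0.003, 0, 0, -0.042, 0.02, -0.032, 0.003, 0, 0, -0.042, 0.02, -0.032, 0.003, 0, 0, -0.042, 0.02, -0.032, 0.003, 0, 0, -0.042, 0.02, -0.032, 0.003, 0, 0, -0.042, 0.02, -0.032, 0.003, 0, 0, -0.042, 0.02, -0.032, 0.003, 0, 0, -0.042, 0.02, -0.032, 0.003, 0, 0, -0.042, 0.02, -0.032, 0.003, 0, 0, -0.042, 0.02, -0.032, 0.003, 0, 0, -0.042, 0.02, -0.032, 0.003, 0, 0, -0.042, 0, 0, 0, 0, 0, 0]
}}

```text
t: 2.57
eef_pos: [0.5883, 0.0064, 0.299]
ee_rot: [-3.14, 0.009, -2.7]
force: [-0.2, 1.6, -0.2]
width: 0.088
```

```bash
cat > look.py <<'E'
from h import *
import sys
def look(tag,names=("top_mass","top_slot","stud","stem","shelf","base_slot","base_mass"),Z=dict(top_mass=.0635,top_slot=.0635,stud=.1015,stem=.062,shelf=.0635,base_slot=.062,base_mass=.044)):
    st=arm.get_state(); print("t",st["t"],"tcp",st["eef_pos"].round(4),"yaw",st["ee_rot"].round(3),"q6",st["q"][5].round(3),"F",st["force"].round(1),"w",round(st["width"],4))
    im,c=grab("wrist"); save(im,f"pics/{tag}.png"); out={}
    for k in names:
        rs=finder.landmark_of("wrist",k)[:3]
        print(k,[(np.round(r["point"],1).tolist(),round(r["conf"],2),onz(c,r["point"],Z[k])[:2].round(4).tolist()) for r in rs])
    return c
if __name__=="__main__": look(sys.argv[1])
E
python3 look.py w1; python3 -c "
from h import *
print(np.array(optics.camera_model('wrist')['T_tool_cam']).round(3))"
```

```text
t 2.5667 tcp [0.5883 0.0064 0.299 ] yaw [-3.14   0.009 -2.7  ] q6 0.098 F [-0.2  1.6 -0.2] w 0.088
top_mass [([312.7, 237.9], 0.87, [0.5783, 0.0377]), ([424.4, 297.0], 0.72, [0.4452, 0.0457]), ([179.0, 151.4], 0.62, [0.7284, 0.0151])]
top_slot [([181.0, 198.7], 0.73, [0.7114, 0.057]), ([389.8, 321.3], 0.67, [0.4643, 0.0863]), ([312.9, 189.1], 0.56, [0.599, -0.0069])]
stud [([315.5, 282.7], 0.67, [0.5615, 0.0658]), ([459.9, 297.5], 0.67, [0.4321, 0.0206]), ([157.5, 116.8], 0.64, [0.7434, -0.0119])]
stem [([372.1, 103.0], 0.87, [0.5838, -0.1012]), ([313.8, 238.1], 0.53, [0.577, 0.0378])]
shelf [([348.6, 164.9], 0.92, [0.5783, -0.0423])]
base_slot [([360.4, 48.7], 0.65, [0.6141, -0.1368]), ([311.0, 190.3], 0.59, [0.6001, -0.0048])]
base_mass [([371.0, 107.5], 0.73, [0.5812, -0.0988])]
[[ 1.    -0.    -0.     0.001]
 [-0.001 -0.956 -0.292 -0.08 ]
 [-0.     0.292 -0.956 -0.148]
 [ 0.     0.     0.     1.   ]]
```

View pics/w1.png

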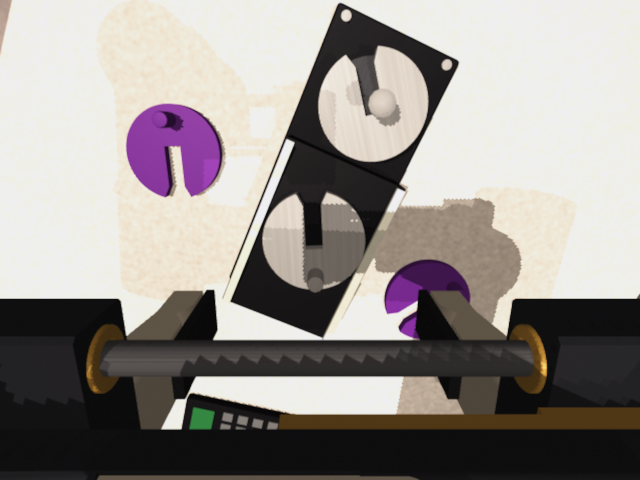

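The wrist view shows the grey mass at (313,238), its slot pointing up (mouth at 313,190), its stud at (315,283), and the stem head at (382,103). The jaws are nearly tangential to the stud already.

```bash
python3 - <<'E'
from h import *
st=arm.get_state(); c=cam("wrist",st); ct=cam("top"); cs=cam("scene")
for n,a,b,z in(("Lfence",(289,140),(225,297),.0695),("slabL",(340,4),(288,138),.012),("slabR",(458,64),(407,187),.012),("Rfence",(406,188),(327,335),.0695)):
    p,q=onz(c,a,z),onz(c,b,z); d=p-q; print(n,p[:2].round(4),q[:2].round(4),np.degrees(np.arctan2(d[0],-d[1])).round(1))
for n,a,b,z in(("tL",(258,213.5),(342,209.5),.0695),("tR",(260,267),(345,264),.0695)):
    p,q=onz(ct,b,z),onz(ct,a,z); d=p-q; print(n,p[:2].round(4),q[:2].round(4),np.degrees(np.arctan2(d[0],-d[1])).round(1))
h=onz(c,(382,102),.122);print("head wrist",h, "top",onz(ct,(245+580/4.5,195+165/4.5),.122))
print("stud tri",tri([ray(c,(315.5,282.7)),ray(ct,(290.5,245.9)),ray(cs,(333.7,211))]).round(4))
print("mass tri",tri([ray(c,(312.7,237.9)),ray(ct,(306.9,236.3)),ray(cs,(331.5,234.2))]).round(4))
E
```

```text
Lfence [ 0.6362 -0.0326] [0.6299 0.1399] 2.1
slabL [ 0.6478 -0.1655] [ 0.6407 -0.0297] 3.0
slabR [ 0.5174 -0.1694] [ 0.5019 -0.0394] 6.8
Rfence [ 0.5176 -0.041 ] [0.5153 0.133 ] 0.8
tL [ 0.6398 -0.038 ] [0.6324 0.1379] 2.4
tR [ 0.5252 -0.0426] [0.5202 0.1324] 1.6
head wrist [ 0.58106562 -0.0935115   0.122     ] top [ 0.58377866 -0.09764093  0.122     ]
stud tri [0.5607 0.0699 0.1071]
mass tri [0.5799 0.0371 0.0704]
```

Emit:
{"name": "apply_moves", "arguments": {
  "increments": [-0.0034, 0.0075, -0.02, 0, -0.001, 0.005, -0.0034, 0.0075, -0.02, 0, -0.001, 0.005, -0.0034, 0.0075, -0.02, 0, -0.001, 0.005, -0.0034, 0.0075, -0.02, 0, -0.001, 0.005, -0.0034, 0.0075, -0.02, 0, -0.001, 0.005, -0.0034, 0.0075, -0.02, 0, -0.001, 0.005, -0.0034, 0.0075, -0.02, 0, -0.001, 0.005, -0.0034, 0.0075, -0.02, 0, -0.001, 0.005, 0, 0, 0, 0, 0, 0]
}}

```text
t: 3.72
eef_pos: [0.5549, 0.0829, 0.1378]
ee_rot: [-3.135, 0.028, -2.634]
force: [-1.1, -0.5, 0.0]
width: 0.0877
```

```bash
python3 look.py w2
```

```text
t 3.7167 tcp [0.5549 0.0829 0.1378] yaw [-3.135  0.028 -2.634] q6 0.001 F [-1.1 -0.5  0. ] w 0.0877
top_mass [([321.2, 175.8], 0.89, [0.5779, 0.0376]), ([487.7, 302.1], 0.89, [0.4532, 0.0545]), ([103.4, 23.5], 0.86, [0.7121, 0.0247])]
top_slot [([105.8, 105.9], 0.84, [0.6971, 0.0617])]
stud [([557.8, 300.7], 0.64, [0.4469, 0.0294]), ([320.2, 257.3], 0.62, [0.5608, 0.068])]
stem []
shelf [([397.4, 30.2], 0.93, [0.5801, -0.0443])]
base_slot []
base_mass []
```

View pics/w2.png

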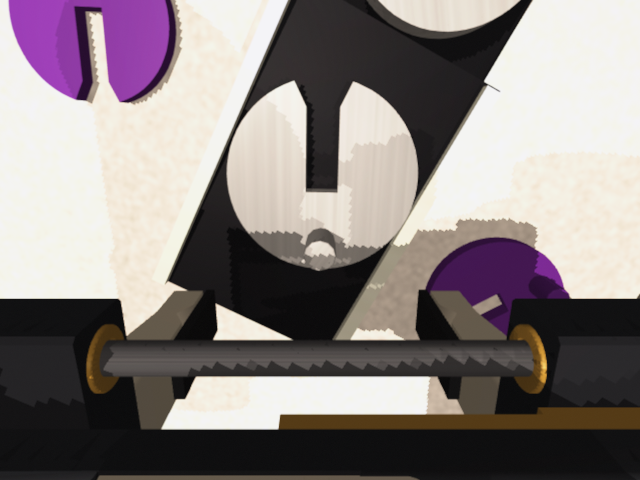

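Emit:
{"name": "apply_moves", "arguments": {
  "increments": [0.002, -0.005, -0.004, -0.004, 0.014, 0, 0.002, -0.004, -0.008, -0.004, 0.014, 0, 0.001, -0.003, -0.008, 0, 0, 0, 0.001, -0.002, -0.008, 0, 0, 0, 0, 0, -0.008, 0, 0, 0, 0, 0, -0.006, 0, 0, 0, 0, 0, -0.003, 0, 0, 0, 0, 0, 0, 0, 0, 0, 0, 0, 0, 0, 0, 0]
}}

```text
t: 4.87
eef_pos: [0.5652, 0.0644, 0.0919]
ee_rot: [3.142, 0.002, -2.64]
force: [-0.6, -0.2, 0.5]
width: 0.0876
```

```bash
python3 -c "
from look import *
look('w3',('top_mass','stud','shelf'))"
```

```text
t 4.8667 tcp [0.5652 0.0644 0.0919] yaw [ 3.142e+00  2.000e-03 -2.640e+00] q6 0.045 F [-0.6 -0.2  0.5] w 0.0876
top_mass [([53.5, 46.6], 0.65, [0.7091, 0.0201])]
stud [([319.1, 346.4], 0.68, [0.5604, 0.0682])]
shelf [([407.3, 63.2], 0.96, [0.5808, -0.0433])]
```

Emit:
{"name": "apply_moves", "arguments": {
  "increments": [-0.004, 0.003, -0.002, 0, 0, 0, 0, 0, 0, 0, 0, 0]
}}

```text
t: 5.23
eef_pos: [0.5618, 0.0682, 0.0914]
ee_rot: [-3.141, 0.005, -2.64]
force: [-0.4, -0.3, -1.1]
width: 0.0876
```

Emit:
{"name": "apply_moves", "arguments": {
  "increments": [0, 0, 0, 0, 0, 0, 0, 0, 0, 0, 0, 0, 0, 0, 0, 0, 0, 0, 0, 0, 0, 0, 0, 0, 0, 0, 0, 0, 0, 0, 0, 0, 0, 0, 0, 0, 0, 0, 0, 0, 0, 0, 0, 0, 0, 0, 0, 0],
  "hand": 1,
  "force": 8
}}

```text
t: 5.9
eef_pos: [0.562, 0.0688, 0.0924]
ee_rot: [-3.141, 0.007, -2.639]
force: [-0.4, -0.6, -0.2]
width: 0.0397
```

```bash
python3 -c "
from look import *
look('w4',('top_mass','top_slot','stud','shelf'))
for n in('top',):
    im,c=grab(n);save(im,'pics/top4.png')
    for k in('top_mass','top_slot'): print(k,[(onz(c,r['point'],.0635)[:2].round(4),r['conf']) for r in finder.landmark_of(n,k)])
"
```

```text
t 5.9 tcp [0.562  0.0688 0.0924] yaw [-3.141  0.007 -2.639] q6 0.035 F [-0.4 -0.6 -0.2] w 0.0397
top_mass [([49.3, 35.8], 0.9, [0.7095, 0.0217])]
top_slot [([62.6, 132.3], 0.72, [0.6928, 0.0554]), ([406.5, 48.1], 0.71, [0.5811, -0.0436])]
stud [([316.3, 331.2], 0.96, [0.5613, 0.0674])]
shelf [([407.1, 48.0], 0.86, [0.5809, -0.0437])]
top_mass [(array([0.5827, 0.0386]), 0.85), (array([0.73  , 0.0335]), 0.83), (array([0.4164, 0.0627]), 0.71), (array([ 0.5751, -0.0936]), 0.63)]
top_slot [(array([0.4415, 0.1044]), 0.67), (array([ 0.6026, -0.0069]), 0.63), (array([0.706 , 0.0721]), 0.61)]
```

Emit:
{"name": "apply_moves", "arguments": {
  "increments": [0, 0, -0.002, 0, 0, 0, 0, 0, -0.001, 0, 0, 0, 0, 0, 0, 0, 0, 0, 0, 0, 0, 0, 0, 0, 0, 0, 0, 0, 0, 0, 0, 0, 0, 0, 0, 0]
}}

```text
t: 6.8
eef_pos: [0.5621, 0.0686, 0.0912]
ee_rot: [-3.14, 0.008, -2.638]
force: [-0.9, 0.1, 1.5]
width: 0.0158
```

Emit:
{"name": "apply_moves", "arguments": {
  "increments": [0.0025, 0.0005, 0, 0, -0.001, -0.076, 0.0025, 0.0005, 0, 0, -0.001, -0.076, 0.0025, 0.0005, 0, 0, -0.001, -0.076, 0.0025, 0.0005, 0, 0, -0.001, -0.076, 0.0025, 0.0005, -0.001, 0, -0.001, -0.076, 0.0025, 0.0005, -0.001, 0, -0.001, -0.076, 0, 0, 0, 0, 0, 0]
}}

```text
t: 7.38
eef_pos: [0.5623, 0.0649, 0.0893]
ee_rot: [-3.133, -0.016, -3.118]
force: [0.6, 0.3, -3.3]
width: 0.0158
```

```bash
python3 -c "
from look import *
look('w5',('stem','shelf','base_slot'))
im,c=grab('top');save(im,'pics/top5.png')
for k in('top_mass','top_slot'): print(k,[(onz(c,r['point'],.0635)[:2].round(4),r['conf']) for r in finder.landmark_of('top',k)])
a=cv2.imread('pics/w5.png')[0:400];b=cv2.resize(cv2.imread('pics/top5.png')[190:290,230:420],(640,337))
cv2.imwrite('pics/v5.png',cv2.resize(np.vstack([a,b]),None,fx=.8,fy=.8))
"
```

```text
t 7.3833 tcp [0.5623 0.0649 0.0893] yaw [-3.133 -0.016 -3.118] q6 -0.438 F [ 0.6  0.3 -3.3] w 0.0158
stem []
shelf []
base_slot []
top_mass [(array([0.4184, 0.0625]), 0.87), (array([0.5838, 0.0373]), 0.68), (array([0.7311, 0.0303]), 0.57)]
top_slot [(array([ 0.6049, -0.0051]), 0.96), (array([0.4427, 0.1036]), 0.87)]
```

View pics/v5.png

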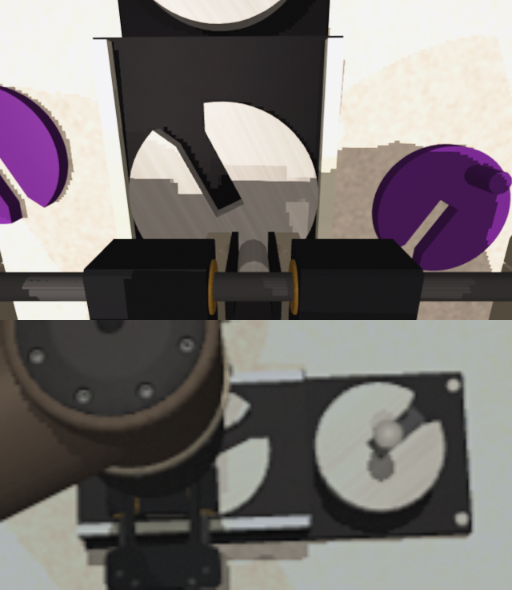

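The wrist view shows the fences upright, so the tool is now aligned with the shelf. The mass has not turned: the pads slipped round the stud, and the slot still leans about 30° left at (195,165). I'll move the stud sideways to swing it.

Emit:
{"name": "apply_moves", "arguments": {
  "increments": [0.003, 0.001, 0, 0, 0, 0, 0.003, 0.001, 0, 0, 0, 0, 0.003, 0.001, 0, 0, 0, 0, 0.003, 0.001, 0, 0, 0, 0, 0.003, 0.001, 0, 0, 0, 0, 0, 0, 0, 0, 0, 0]
}}

```text
t: 8.23
eef_pos: [0.5665, 0.066, 0.0891]
ee_rot: [-3.127, -0.037, -3.111]
force: [0.8, -0.8, -0.2]
width: 0.0161
```

```bash
cat > slot.py <<'E'
from look import *
# top mass pose seen by the wrist: bright disc vs dark slot -> report slot edges at rows, world, on top-face plane
def angle(tag):
    st=arm.get_state(); im,c=grab("wrist"); save(im,f"pics/{tag}.png")
    print("t",round(st["t"],2),"tcp",st["eef_pos"].round(4),"rpy",st["ee_rot"].round(3),"q6",st["q"][5].round(2),"F",st["force"].round(1),"w",round(st["width"],4))
    for k,z in(("top_slot",.0635),("top_mass",.0635),("stem",.062),("base_slot",.062),("shelf",.0635)):
        print(k,[(np.round(r["point"],0).tolist(),round(r["conf"],2),onz(c,r["point"],z)[:2].round(4).tolist()) for r in finder.landmark_of("wrist",k)[:2]])
if __name__=="__main__": angle(sys.argv[1])
E
python3 slot.py w6
```

```text
t 8.23 tcp [0.5665 0.066  0.0891] rpy [-3.127 -0.037 -3.111] q6 -0.43 F [ 0.8 -0.8 -0.2] w 0.0161
top_slot [([496.0, 322.0], 0.91, [0.4751, 0.0777]), ([49.0, 264.0], 0.61, [0.6862, 0.0513])]
top_mass [([542.0, 260.0], 0.85, [0.4583, 0.0453]), ([283.0, 240.0], 0.74, [0.5807, 0.038])]
stem []
base_slot []
shelf [([283.0, 42.0], 0.63, [0.5815, -0.0442])]
```

Emit:
{"name": "apply_moves", "arguments": {
  "increments": [0.006, 0.001, 0, 0.008, -0.018, 0, 0.006, 0.001, 0, 0.008, -0.018, 0, 0.004, 0.001, 0, 0, 0, 0, 0, 0, 0, 0, 0, 0]
}}

```text
t: 8.87
eef_pos: [0.5704, 0.0656, 0.0872]
ee_rot: [-3.137, -0.022, -3.113]
force: [-14.0, 3.8, 13.3]
width: 0.0211
```

```bash
python3 slot.py w7
```

```text
t 8.87 tcp [0.5704 0.0656 0.0872] rpy [-3.137 -0.022 -3.113] q6 -0.42 F [-14.    3.8  13.3] w 0.0211
top_slot [([58.0, 267.0], 0.91, [0.6861, 0.0521]), ([503.0, 323.0], 0.76, [0.4776, 0.0766])]
top_mass [([290.0, 242.0], 0.81, [0.5817, 0.0379]), ([558.0, 260.0], 0.71, [0.4573, 0.0438])]
stem []
base_slot []
shelf [([293.0, 45.0], 0.65, [0.5811, -0.0427])]
```

Emit:
{"name": "apply_moves", "arguments": {
  "increments": [0, 0, 0.004, 0, -0.01, 0, 0, 0, 0.002, 0, -0.01, 0, 0, 0, 0, 0, 0, 0],
  "force": 20
}}

```text
t: 9.42
eef_pos: [0.5669, 0.0655, 0.0906]
ee_rot: [-3.136, -0.007, -3.114]
force: [-0.3, 1.1, -4.4]
width: 0.0156
```

Emit:
{"name": "apply_moves", "arguments": {
  "increments": [0.005, 0, -0.0005, 0, 0, 0, 0.005, 0.001, 0, 0, 0, 0, 0.005, 0.001, 0, 0, 0, 0]
}}

```text
t: 9.67
eef_pos: [0.5683, 0.0657, 0.0871]
ee_rot: [-3.133, -0.033, -3.117]
force: [-29.4, 4.0, 35.9]
width: 0.0154
```

```bash
python3 slot.py w8
```

```text
t 9.67 tcp [0.5683 0.0657 0.0871] rpy [-3.133 -0.033 -3.117] q6 -0.42 F [-29.4   4.   35.9] w 0.0154
top_slot [([499.0, 320.0], 0.74, [0.4772, 0.0761]), ([51.0, 267.0], 0.61, [0.6862, 0.0512])]
top_mass [([282.0, 242.0], 0.76, [0.5825, 0.0379]), ([550.0, 260.0], 0.59, [0.4581, 0.0449])]
stem []
base_slot []
shelf [([287.0, 43.0], 0.95, [0.5807, -0.0432])]
```

Pushing sideways wedges the disc against the fence. Pulling the stud back along the shelf lets the disc trail and straighten, so I'll ease off and then pull diagonally.

Emit:
{"name": "apply_moves", "arguments": {
  "increments": [-0.003, 0.001, 0.004, 0.004, -0.02, 0, 0, 0.002, 0.0005, 0.004, -0.012, 0, 0, 0.005, 0, 0, 0, 0, 0.002, 0.006, 0, 0, 0, 0, 0.003, 0.006, 0, 0, 0, 0, 0.003, 0.006, 0, 0, 0, 0]
}}

```text
t: 10.47
eef_pos: [0.572, 0.0923, 0.0897]
ee_rot: [-3.14, -0.004, -3.12]
force: [-4.2, -2.1, -3.1]
width: 0.0155
```

```bash
python3 slot.py w9
```

```text
t 10.47 tcp [0.572  0.0923 0.0897] rpy [-3.14  -0.004 -3.12 ] q6 -0.48 F [-4.2 -2.1 -3.1] w 0.0155
top_slot [([518.0, 282.0], 0.96, [0.4757, 0.0828]), ([62.0, 222.0], 0.65, [0.6863, 0.0584])]
top_mass [([12.0, 146.0], 0.92, [0.7018, 0.0255]), ([569.0, 218.0], 0.59, [0.4583, 0.0517])]
stem []
base_slot []
shelf [([319.0, 348.0], 0.16, [0.5688, 0.1202])]
```

Emit:
{"name": "apply_moves", "arguments": {
  "increments": [0.003, 0.006, 0, 0, 0, 0, 0.003, 0.006, 0, 0, 0, 0, 0.002, 0.006, 0, 0, 0, 0, 0, 0.004, 0, 0, 0, 0, 0, 0, 0, 0, 0, 0]
}}

```text
t: 11.18
eef_pos: [0.579, 0.1144, 0.0879]
ee_rot: [-3.138, -0.008, -3.121]
force: [-5.1, -0.7, 0.5]
width: 0.0155
```

```bash
python3 slot.py w10
```

```text
t 11.18 tcp [0.579  0.1144 0.0879] rpy [-3.138 -0.008 -3.121] q6 -0.5 F [-5.1 -0.7  0.5] w 0.0155
top_slot [([535.0, 251.0], 0.96, [0.4783, 0.0891]), ([65.0, 186.0], 0.9, [0.6876, 0.0637])]
top_mass [([589.0, 181.0], 0.92, [0.4604, 0.0568]), ([14.0, 106.0], 0.63, [0.7032, 0.0311])]
stem []
base_slot []
shelf [([317.0, 342.0], 0.19, [0.5771, 0.1376])]
```

View pics/w10.png

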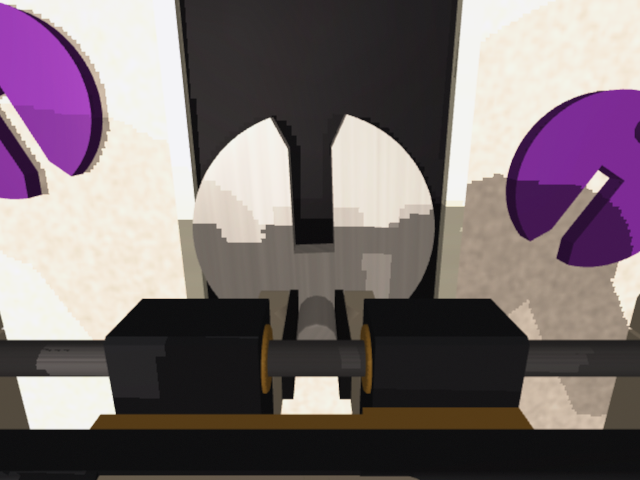

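The wrist view shows the slot at (310,128)–(315,245), parallel to the fences to within a couple of degrees, with the disc roughly mid-shelf. Next I slide it forward in stages.

Emit:
{"name": "apply_moves", "arguments": {
  "increments": [-0.001, -0.006, 0.001, 0, -0.004, 0, -0.0005, -0.007, 0, 0, -0.004, 0, 0, -0.007, 0, 0, 0, 0, 0, -0.007, 0, 0, 0, 0, 0, -0.007, 0, 0, 0, 0, 0, -0.007, 0, 0, 0, 0, 0, -0.007, 0, 0, 0, 0]
}}

```text
t: 12.07
eef_pos: [0.5793, 0.0647, 0.0897]
ee_rot: [3.142, 0.006, -3.119]
force: [-0.9, 1.0, -4.6]
width: 0.0155
```

```bash
cat > line.py <<'E'
# slot axis as seen by the wrist: dark run bounded by bright disc, near image centre, per row
from h import *
import sys
st=arm.get_state(); im,c=grab("wrist"); save(im,f"pics/{sys.argv[1]}.png")
print("t",round(st["t"],2),"tcp",st["eef_pos"].round(4),"rpy",st["ee_rot"].round(3),"q6",st["q"][5].round(2),"F",st["force"].round(1),"w",round(st["width"],4))
g=cv2.cvtColor(im,cv2.COLOR_RGB2GRAY); pts=[]
for r in range(100,290,6):
    row=(g[r]>60).astype(int); d=np.flatnonzero(np.diff(row))
    for a,b in zip(d[:-1],d[1:]):
        if row[a+1]==0 and 25<b-a<55 and 240<(a+b)/2<400: pts.append(((a+b)/2+.5,r,b-a))
for q in pts[::3]: print(q,onz(c,q[:2],.0755)[:2].round(4))
if len(pts)>3:
    W=np.array([onz(c,q[:2],.0755)[:2] for q in pts]); k=np.polyfit(W[:,1],W[:,0],1); print("slot axis angle deg",np.degrees(np.arctan(-k[0])).round(1),"x at stem y",np.polyval(k,-.098).round(4))
E
python3 line.py w11
```

```text
t 12.07 tcp [0.5793 0.0647 0.0897] rpy [ 3.142  0.006 -3.119] q6 -0.43 F [-0.9  1.  -4.6] w 0.0155
(np.float64(303.0), 136, np.int64(51)) [ 0.5855 -0.0095]
(np.float64(305.0), 154, np.int64(41)) [ 0.5846 -0.0026]
(np.float64(306.5), 172, np.int64(40)) [0.5839 0.0045]
(np.float64(308.0), 190, np.int64(39)) [0.5831 0.0118]
(np.float64(309.0), 208, np.int64(39)) [0.5826 0.0193]
(np.float64(310.5), 226, np.int64(40)) [0.5818 0.027 ]
(np.float64(305.5), 244, np.int64(26)) [0.5838 0.035 ]
slot axis angle deg 4.4 x at stem y 0.5917
```

Emit:
{"name": "apply_moves", "arguments": {
  "increments": [0.001, -0.006, -0.001, 0, 0, 0, 0.001, -0.007, 0, 0, 0, 0, 0.001, -0.007, 0, 0, 0, 0, 0, -0.007, 0, 0, 0, 0, 0, -0.007, 0, 0, 0, 0, 0, -0.007, 0, 0, 0, 0, 0, -0.007, 0, 0, 0, 0]
}}

```text
t: 12.7
eef_pos: [0.581, 0.0115, 0.0881]
ee_rot: [-3.142, 0.003, -3.121]
force: [-0.9, 1.0, -5.8]
width: 0.0152
```

```bash
python3 line.py w12; python3 -c "
from look import *
look('w12b',('top_mass','stem','shelf','base_slot'))"
```

```text
t 12.7 tcp [0.581  0.0115 0.0881] rpy [-3.142e+00  3.000e-03 -3.121e+00] q6 -0.34 F [-0.9  1.  -5.8] w 0.0152
(np.float64(306.5), 172, np.int64(40)) [ 0.5854 -0.0489]
(np.float64(307.5), 190, np.int64(40)) [ 0.5849 -0.0417]
(np.float64(309.0), 208, np.int64(39)) [ 0.5842 -0.0342]
(np.float64(310.5), 226, np.int64(40)) [ 0.5834 -0.0266]
(np.float64(306.0), 244, np.int64(27)) [ 0.5852 -0.0187]
slot axis angle deg 3.2 x at stem y 0.588
t 12.75 tcp [0.581  0.0104 0.0881] yaw [-3.141e+00  3.000e-03 -3.122e+00] q6 -0.336 F [ 1.2 -1.1 -4.6] w 0.0155
top_mass [([53.1, 279.2], 0.92, [0.7033, 0.0037]), ([560.3, 340.7], 0.8, [0.4603, 0.0308])]
stem [([317.4, 40.1], 0.86, [0.582, -0.1002])]
shelf [([317.8, 185.7], 0.82, [0.5806, -0.0427])]
base_slot []
```

View pics/w12b.png

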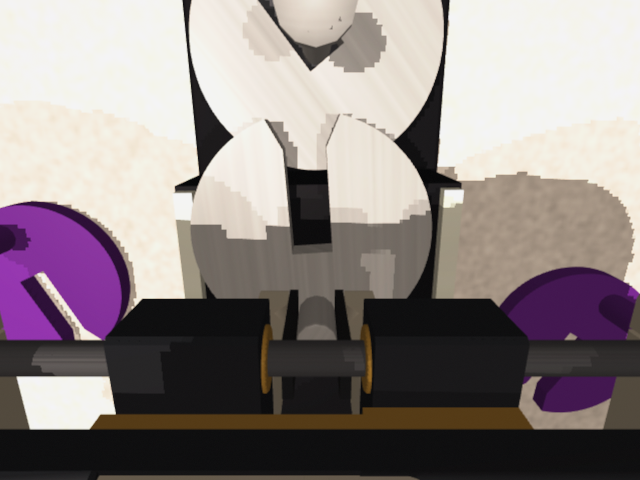

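The slot mouth at (300,125) points straight at the stem head at (317,20). The disc's front edge is already over the lower mass. I continue slowly.

Emit:
{"name": "apply_moves", "arguments": {
  "increments": [0, -0.006, 0, 0, 0, 0, 0, -0.006, 0, 0, 0, 0, 0, -0.006, -0.0005, 0, 0, 0, 0.0003, -0.006, -0.0005, 0, 0, 0, 0.0003, -0.006, 0, 0, 0, 0, 0, -0.005, 0, 0, 0, 0, 0, -0.004, 0, 0, 0, 0]
}}

```text
t: 13.58
eef_pos: [0.5823, -0.0278, 0.0876]
ee_rot: [3.14, 0.005, -3.119]
force: [-2.8, 6.6, -1.6]
width: 0.0153
```

```bash
python3 line.py w13
```

```text
t 13.58 tcp [ 0.5823 -0.0278  0.0876] rpy [ 3.14   0.005 -3.119] q6 -0.26 F [-2.8  6.6 -1.6] w 0.0153
```

Emit:
{"name": "apply_moves", "arguments": {
  "increments": [0, -0.004, -0.0005, 0, 0, 0, 0, -0.004, 0, 0, 0, 0, 0, -0.004, 0, 0, 0, 0, 0, -0.004, 0, 0, 0, 0, 0, -0.004, 0, 0, 0, 0],
  "force": 10
}}

```text
t: 14.05
eef_pos: [0.5834, -0.0506, 0.0877]
ee_rot: [3.141, 0.006, -3.118]
force: [-0.5, -0.1, -5.0]
width: 0.0155
```

```bash
python3 line.py w14
```

```text
t 14.05 tcp [ 0.5834 -0.0506  0.0877] rpy [ 3.141  0.006 -3.118] q6 -0.23 F [-0.5 -0.1 -5. ] w 0.0155
```

Emit:
{"name": "apply_moves", "arguments": {
  "increments": [0, -0.003, -0.001, 0, 0, 0, 0, -0.003, -0.0005, 0, 0, 0, 0, -0.002, 0, 0, 0, 0, 0, -0.001, 0, 0, 0, 0]
}}

```text
t: 14.43
eef_pos: [0.5841, -0.0601, 0.0871]
ee_rot: [3.14, 0.008, -3.119]
force: [-0.8, -0.2, -4.6]
width: 0.0154
```

```bash
python3 slot.py w15; python3 -c "
from h import *
for n in('top','scene'):
    im,c=grab(n);save(im,f'pics/{n}15.png')
    for k in('top_mass','top_slot','base_slot'): print(n,k,[(np.round(r['point']),onz(c,r['point'],.062)[:2].round(4),round(r['conf'],2)) for r in finder.landmark_of(n,k)])
a=cv2.imread('pics/w15.png');b=cv2.resize(cv2.imread('pics/scene15.png')[200:340,230:410],(617,480))
cv2.imwrite('pics/v15.png',cv2.resize(np.hstack([a,b]),None,fx=.63,fy=.63))
"
```

```text
t 14.43 tcp [ 0.5841 -0.0601  0.0871] rpy [ 3.14   0.008 -3.119] q6 -0.21 F [-0.8 -0.2 -4.6] w 0.0154
top_slot [([115.0, 431.0], 0.59, [0.6882, 0.0195])]
top_mass [([74.0, 373.0], 0.74, [0.7044, -0.0157]), ([548.0, 428.0], 0.71, [0.4607, 0.0109])]
stem [([322.0, 216.0], 0.87, [0.5821, -0.0997])]
base_slot []
shelf []
top top_mass [(array([369., 235.]), array([ 0.5863, -0.0948]), 0.83), (array([309., 168.]), array([0.732 , 0.0311]), 0.76), (array([294., 317.]), array([0.4184, 0.063 ]), 0.59)]
top top_slot [(array([272., 305.]), array([0.4423, 0.107 ]), 0.82), (array([286., 181.]), array([0.7043, 0.0809]), 0.57), (array([392., 233.]), array([ 0.5909, -0.1423]), 0.51)]
top base_slot [(array([386., 218.]), array([ 0.623 , -0.1302]), 0.67)]
scene top_mass [(array([391., 279.]), array([ 0.7637, -0.0066]), 0.77), (array([308., 271.]), array([ 0.5843, -0.0839]), 0.61), (array([284., 214.]), array([0.4433, 0.0318]), 0.57)]
scene top_slot [(array([301., 209.]), array([0.4707, 0.0685]), 0.95), (array([296., 289.]), array([ 0.5856, -0.139 ]), 0.86), (array([393., 258.]), array([0.7406, 0.0479]), 0.81)]
scene base_slot [(array([308., 294.]), array([ 0.6157, -0.1365]), 0.51)]
```

View pics/v15.png

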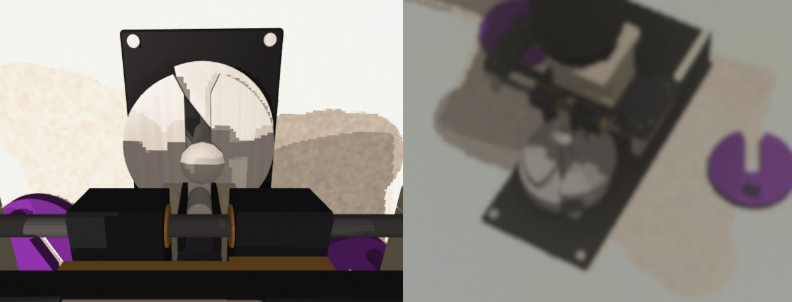

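The stem is in the slot, with a few mm left. I'll push on in small steps until I feel contact.

Emit:
{"name": "apply_moves", "arguments": {
  "increments": [0, -0.002, -0.0005, 0, 0, 0, 0, -0.0015, 0, 0, 0, 0, 0, -0.0015, 0, 0, 0, 0]
}}

```text
t: 15.38
eef_pos: [0.5846, -0.0643, 0.0869]
ee_rot: [3.139, 0.009, -3.118]
force: [-1.0, 1.3, -3.2]
width: 0.0154
```

Emit:
{"name": "apply_moves", "arguments": {
  "increments": [0, -0.0015, 0, 0, 0, 0, 0, -0.0015, 0, 0, 0, 0]
}}

```text
t: 15.55
eef_pos: [0.5848, -0.0671, 0.087]
ee_rot: [3.138, 0.01, -3.118]
force: [-3.0, 10.7, -1.5]
width: 0.0156
```

Emit:
{"name": "apply_moves", "arguments": {
  "increments": [0, -0.001, 0, 0, 0, 0, 0, 0, 0, 0, 0, 0]
}}

```text
t: 15.72
eef_pos: [0.5847, -0.0669, 0.087]
ee_rot: [3.136, 0.01, -3.119]
force: [-1.8, 1.0, -4.5]
width: 0.0158
```

The push stopped advancing at y = -0.067 after an 11 N touch, so the mass is home. The implied stem y of about -0.0999 agrees with the pictures. I now plan the turn: clockwise about 130° around the stem, in short arcs that are re-read each time.

```bash
cat > arc.py <<'E'
from h import *
import sys
n,step=int(sys.argv[1]),np.radians(float(sys.argv[2])); S=np.array([.583,-.0995]); r=.0348; z=.087
st=arm.get_state(); p=st["eef_pos"]; d=p[:2]-S; ph=np.arctan2(d[1],d[0]); rpy=st["ee_rot"]
print("t",round(st["t"],2),"r",(np.hypot(*d)*1e3).round(1),"phi",np.degrees(ph).round(1),"tool-phi",np.degrees(np.unwrap([0,rpy[2]-ph])[1]).round(1),"z",p[2].round(4),"q6",st["q"][5].round(2),"F",st["force"].round(1),"w",round(st["width"],4))
Rc=R.from_euler('xyz',rpy); prev=p
want=ph+np.pi/2  # jaw axis tangential (yaw = phi+90 mod 180)
dy=(want-rpy[2]+np.pi/2)%np.pi-np.pi/2
for i in range(1,n+1):
    a=ph-i*step; t=np.append(S+r*np.array([np.cos(a),np.sin(a)]),z)
    Rt=R.from_euler('xyz',[np.pi,0,rpy[2]+dy*i/n-i*step])
    w=(Rt*Rc.inv()).as_rotvec() if i==1 else np.array([0,0,dy/n-step])
    Rc=Rt; print(np.round(t-prev,4).tolist(),np.round(w,3).tolist()); prev=t
E
python3 arc.py 4 5
```

```text
t 15.72 r 32.7 phi 87.0 tool-phi 94.3 z 0.087 q6 -0.19 F [-1.8  1.  -4.5] w 0.0158
[0.0031, 0.0018, -0.0] [-0.005, 0.011, -0.106]
[0.003, -0.0006, 0.0] [0.0, 0.0, -0.106]
[0.0029, -0.0008, 0.0] [0.0, 0.0, -0.106]
[0.0028, -0.0011, 0.0] [0.0, 0.0, -0.106]
```

Emit:
{"name": "apply_moves", "arguments": {
  "increments": [0.003, 0.0018, 0, -0.005, 0.011, -0.1, 0.003, -0.0006, 0, 0, 0, -0.1, 0.003, -0.0008, 0, 0, 0, -0.1, 0.003, -0.001, 0, 0, 0, -0.1]
}}

```text
t: 16.05
eef_pos: [0.598, -0.068, 0.0877]
ee_rot: [3.141, 0.002, 2.753]
force: [-1.5, -0.5, -5.7]
width: 0.0159
```

```bash
python3 arc.py 4 5
```

```text
t 16.05 r 35.0 phi 64.5 tool-phi 93.2 z 0.0877 q6 -0.6 F [-1.5 -0.5 -5.7] w 0.0159
[0.0026, -0.0016, -0.0007] [0.001, 0.002, -0.101]
[0.0025, -0.0017, 0.0] [0.0, 0.0, -0.101]
[0.0024, -0.0019, 0.0] [0.0, 0.0, -0.101]
[0.0022, -0.0021, 0.0] [0.0, 0.0, -0.101]
```

Tracks very well.

Emit:
{"name": "apply_moves", "arguments": {
  "increments": [0.0026, -0.0016, -0.0007, 0, 0.002, -0.1, 0.0025, -0.0017, 0, 0, 0, -0.1, 0.0024, -0.0019, 0, 0, 0, -0.1, 0.0022, -0.0021, 0, 0, 0, -0.1]
}}

```text
t: 16.38
eef_pos: [0.6093, -0.0765, 0.0872]
ee_rot: [-3.141, 0.002, 2.333]
force: [0.2, 0.2, -4.2]
width: 0.0153
```

```bash
python3 arc.py 4 5
```

```text
t 16.38 r 34.9 phi 41.2 tool-phi 92.5 z 0.0872 q6 -1.0 F [ 0.2  0.2 -4.2] w 0.0153
[0.0018, -0.0024, -0.0002] [0.002, 0.001, -0.098]
[0.0017, -0.0025, 0.0] [0.0, 0.0, -0.098]
[0.0015, -0.0027, 0.0] [0.0, 0.0, -0.098]
[0.0012, -0.0028, 0.0] [0.0, 0.0, -0.098]
```

Emit:
{"name": "apply_moves", "arguments": {
  "increments": [0.0018, -0.0024, -0.0003, 0.002, 0.001, -0.098, 0.0017, -0.0025, 0, 0, 0, -0.098, 0.0015, -0.0027, 0, 0, 0, -0.098, 0.0012, -0.0028, 0, 0, 0, -0.098]
}}

```text
t: 16.72
eef_pos: [0.6168, -0.0884, 0.0868]
ee_rot: [3.141, 0.001, 1.92]
force: [-0.3, 0.7, -5.1]
width: 0.0155
```

```bash
python3 arc.py 4 5; python3 -c "
from h import *
for n in('top','scene'):
    im,c=grab(n);save(im,f'pics/{n}20.png')
    for k in('top_mass','top_slot','base_slot','stud'): print(n,k,[(np.round(r['point']),onz(c,r['point'],.1 if k=='stud' else .062)[:2].round(4),round(r['conf'],2)) for r in finder.landmark_of(n,k)])
"
```

```text
t 16.72 r 35.5 phi 18.2 tool-phi 91.8 z 0.0868 q6 -1.39 F [-0.3  0.7 -5.1] w 0.0155
[0.0001, -0.0032, 0.0002] [0.0, 0.001, -0.095]
[0.0006, -0.003, 0.0] [0.0, 0.0, -0.095]
[0.0003, -0.003, 0.0] [0.0, 0.0, -0.095]
[0.0, -0.003, 0.0] [0.0, 0.0, -0.095]
top top_mass [(array([371., 232.]), array([ 0.592 , -0.0994]), 0.85)]
top top_slot [(array([379., 257.]), array([ 0.5405, -0.1142]), 0.63)]
top base_slot []
top stud [(array([310., 325.]), array([0.4025, 0.03  ]), 0.76), (array([368., 216.]), array([ 0.6197, -0.0882]), 0.72)]
scene top_mass [(array([376., 162.]), array([0.563 , 0.3037]), 0.63), (array([306., 275.]), array([ 0.5838, -0.0954]), 0.61), (array([284., 217.]), array([0.4477, 0.0244]), 0.6), (array([393., 283.]), array([ 0.7715, -0.0139]), 0.56)]
scene top_slot [(array([285., 272.]), array([ 0.5391, -0.113 ]), 0.81), (array([300., 212.]), array([0.4744, 0.0591]), 0.69), (array([379., 161.]), array([0.5677, 0.3139]), 0.25)]
scene base_slot [(array([266., 396.]), array([ 0.6673, -0.39  ]), 0.58), (array([306., 296.]), array([ 0.6143, -0.1457]), 0.48)]
scene stud [(array([274., 212.]), array([0.4347, 0.0026]), 0.89), (array([394., 281.]), array([ 0.7798, -0.0292]), 0.78)]
```

Emit:
{"name": "apply_moves", "arguments": {
  "increments": [0.0004, -0.0031, 0, 0, 0.001, -0.095, 0.0005, -0.003, 0, 0, 0, -0.095, 0.0003, -0.003, 0, 0, 0, -0.095, 0, -0.003, 0, 0, 0, -0.095]
}}

```text
t: 17.55
eef_pos: [0.6179, -0.0995, 0.0871]
ee_rot: [3.141, 0.0, 1.539]
force: [-0.6, 0.0, -5.7]
width: 0.0155
```

```bash
python3 arc.py 4 5
```

```text
t 17.55 r 34.9 phi -0.0 tool-phi 88.2 z 0.0871 q6 -1.75 F [-0.6  0.  -5.7] w 0.0155
[-0.0003, -0.003, -0.0001] [0.0, 0.0, -0.08]
[-0.0004, -0.003, 0.0] [0.0, 0.0, -0.08]
[-0.0007, -0.003, 0.0] [0.0, 0.0, -0.08]
[-0.0009, -0.0029, 0.0] [0.0, 0.0, -0.08]
```

Emit:
{"name": "apply_moves", "arguments": {
  "increments": [-0.0003, -0.003, 0, 0, 0, -0.082, -0.0004, -0.003, 0, 0, 0, -0.082, -0.0007, -0.003, 0, 0, 0, -0.082, -0.0009, -0.0029, 0, 0, 0, -0.082]
}}

```text
t: 17.88
eef_pos: [0.6158, -0.1117, 0.0872]
ee_rot: [3.141, 0.0, 1.197]
force: [0.5, 0.2, -4.1]
width: 0.0157
```

```bash
python3 arc.py 4 5
```

```text
t 17.88 r 35.0 phi -20.4 tool-phi 88.9 z 0.0872 q6 -2.08 F [ 0.5  0.2 -4.1] w 0.0157
[-0.0013, -0.0027, -0.0002] [0.001, 0.0, -0.083]
[-0.0014, -0.0027, 0.0] [0.0, 0.0, -0.083]
[-0.0016, -0.0026, 0.0] [0.0, 0.0, -0.083]
[-0.0019, -0.0024, 0.0] [0.0, 0.0, -0.083]
```

Emit:
{"name": "apply_moves", "arguments": {
  "increments": [-0.0013, -0.0027, 0, 0, 0, -0.083, -0.0014, -0.0027, 0, 0, 0, -0.083, -0.0016, -0.0026, 0, 0, 0, -0.083, -0.0019, -0.0024, 0, 0, 0, -0.083]
}}

```text
t: 18.22
eef_pos: [0.6096, -0.1224, 0.0872]
ee_rot: [3.141, 0.0, 0.851]
force: [0.2, -0.6, -5.1]
width: 0.0156
```

```bash
python3 arc.py 2 3;python3 -c "
from h import *
for n in('top','scene'):
    im,c=grab(n);save(im,f'pics/{n}22.png')
    for k in('top_mass','top_slot','base_slot'): print(n,k,[(np.round(r['point']),onz(c,r['point'],.062)[:2].round(4),round(r['conf'],2)) for r in finder.landmark_of(n,k)])
"
```

```text
t 18.22 r 35.1 phi -40.8 tool-phi 89.5 z 0.0872 q6 -2.41 F [ 0.2 -0.6 -5.1] w 0.0156
[-0.0014, -0.0012, -0.0002] [0.001, 0.001, -0.048]
[-0.0013, -0.0013, 0.0] [0.0, 0.0, -0.048]
top top_mass [(array([372., 236.]), array([ 0.5833, -0.1008]), 0.56), (array([164., 259.]), array([0.5391, 0.3326]), 0.48)]
top top_slot [(array([354., 254.]), array([ 0.5473, -0.0621]), 0.96)]
top base_slot []
scene top_mass [(array([390., 281.]), array([ 0.7637, -0.0123]), 0.63), (array([286., 216.]), array([0.4517, 0.0293]), 0.58), (array([306., 277.]), array([ 0.5872, -0.0992]), 0.54), (array([378., 162.]), array([0.5668, 0.3063]), 0.49)]
scene top_slot [(array([391., 262.]), array([0.7408, 0.0374]), 0.77)]
scene base_slot [(array([305., 296.]), array([ 0.6123, -0.1446]), 0.46)]
```

The slot mouth is now at about (0.547,-0.062), opposite the lower slot at about (0.614,-0.14). I let the mass down, open the jaws and retreat.

Emit:
{"name": "apply_moves", "arguments": {
  "increments": [0, 0, -0.0007, 0, 0, 0, 0, 0, 0, 0, 0, 0]
}}

```text
t: 18.78
eef_pos: [0.6099, -0.122, 0.0866]
ee_rot: [3.14, 0.0, 0.858]
force: [-0.7, -0.1, -4.4]
width: 0.016
```

Emit:
{"name": "apply_moves", "arguments": {
  "increments": [0, 0, 0, 0, 0, 0, 0, 0, 0, 0, 0, 0, 0, 0, 0, 0, 0, 0, 0, 0, 0, 0, 0, 0, 0, 0, 0, 0, 0, 0],
  "hand": 0.5
}}

```text
t: 19.2
eef_pos: [0.6126, -0.122, 0.0893]
ee_rot: [3.136, -0.003, 0.861]
force: [-0.3, 0.3, -0.8]
width: 0.0416
```

```bash
python3 slot.py w23
```

```text
t 19.2 tcp [ 0.6126 -0.122   0.0893] rpy [ 3.136e+00 -3.000e-03  8.610e-01] q6 -2.4 F [-0.3  0.3 -0.8] w 0.0416
top_slot []
top_mass [([313.0, 333.0], 0.24, [0.6269, -0.1376])]
stem []
base_slot []
shelf [([413.0, 130.0], 0.66, [0.5816, -0.0432])]
```

Emit:
{"name": "apply_moves", "arguments": {
  "increments": [0, 0, 0.008, 0, 0, 0, 0, 0, 0.015, 0, 0, 0, 0, 0, 0.02, 0, 0, 0, 0, 0, 0.025, 0, 0, 0, 0, 0.01, 0.025, 0, 0, 0.05, 0, 0.02, 0.025, 0, 0, 0.05, 0, 0.025, 0.025, 0, 0, 0.05, 0, 0.03, 0.02, 0, 0, 0.05, 0, 0.03, 0.01, 0, 0, 0.05, 0, 0.03, 0, 0, 0, 0.05, 0, 0.03, 0, 0, 0, 0.05, 0, 0.03, 0, 0, 0, 0, 0, 0.02, 0, 0, 0, 0, 0, 0, 0, 0, 0, 0]
}}

```text
t: 20.67
eef_pos: [0.6081, 0.1104, 0.2799]
ee_rot: [3.131, -0.004, 1.224]
force: [0.5, -0.4, 0.4]
width: 0.0441
```

```bash
python3 -c "
from h import *
cc={}
for n in('top','scene'):
    im,c=grab(n);save(im,f'pics/{n}24.png')
    for k,z in(('top_mass',.062),('top_slot',.062),('base_slot',.062),('base_mass',.044),('stud',.1),('stem',.062),('reagent',0),('beaker',0),('calculator',0)): print(n,k,[(np.round(r['point']),onz(c,r['point'],z)[:2].round(4),round(r['conf'],2)) for r in finder.landmark_of(n,k)])
st=arm.get_state();print(st['t'],st['eef_pos'],st['force'])
a=cv2.resize(cv2.imread('pics/top24.png')[185:295,300:425],(500,440),interpolation=2);b=cv2.resize(cv2.imread('pics/scene24.png')[230:330,260:340],(352,440),interpolation=2)
cv2.imwrite('pics/v24.png',cv2.resize(np.hstack([a,b]),None,fx=.93,fy=.93))
"
```

```text
top top_mass [(array([373., 233.]), array([ 0.5912, -0.1035]), 0.92), (array([293., 319.]), array([0.4145, 0.0648]), 0.87), (array([309., 170.]), array([0.7282, 0.0312]), 0.58)]
top top_slot [(array([356., 252.]), array([ 0.5517, -0.0659]), 0.98), (array([274., 304.]), array([0.4441, 0.1042]), 0.64), (array([288., 179.]), array([0.7093, 0.0747]), 0.61)]
top base_slot [(array([365., 240.]), array([ 0.576 , -0.0856]), 0.53)]
top base_mass [(array([493., 213.]), array([ 0.6359, -0.363 ]), 0.69), (array([368., 237.]), array([ 0.5844, -0.0947]), 0.67)]
top stud [(array([308., 324.]), array([0.4043, 0.0335]), 0.83), (array([319., 157.]), array([0.7443, 0.0088]), 0.82), (array([369., 240.]), array([ 0.5712, -0.0891]), 0.32)]
top stem [(array([372., 238.]), array([ 0.581 , -0.1006]), 0.5)]
top reagent [(array([504., 309.]), array([ 0.4309, -0.3903]), 0.83), (array([369., 239.]), array([ 0.5877, -0.0997]), 0.69)]
top beaker [(array([490., 213.]), array([ 0.6444, -0.3721]), 0.67)]
top calculator [(array([164., 261.]), array([0.5411, 0.352 ]), 0.59)]
scene top_mass [(array([287., 215.]), array(
[... 418 characters left out ...]
([ 0.6185, -0.1429]), 0.62)]
scene base_mass [(array([304., 282.]), array([ 0.5856, -0.1041]), 0.46)]
scene stud [(array([271., 212.]), array([ 0.4299, -0.0016]), 0.86), (array([305., 277.]), array([ 0.5999, -0.121 ]), 0.67), (array([394., 284.]), array([ 0.7838, -0.0382]), 0.56)]
scene stem [(array([307., 273.]), array([ 0.5843, -0.0903]), 0.7)]
scene reagent [(array([180., 356.]), array([ 0.4271, -0.3908]), 0.91), (array([265., 396.]), array([ 0.6461, -0.3746]), 0.49)]
scene beaker [(array([264., 392.]), array([ 0.6401, -0.3679]), 0.59)]
scene calculator [(array([296., 260.]), array([ 0.5168, -0.0354]), 0.62)]
21.6667 [0.60815957 0.10713596 0.27908526] [-0.15200413  0.11258662  0.6616107 ]
```

View pics/v24.png

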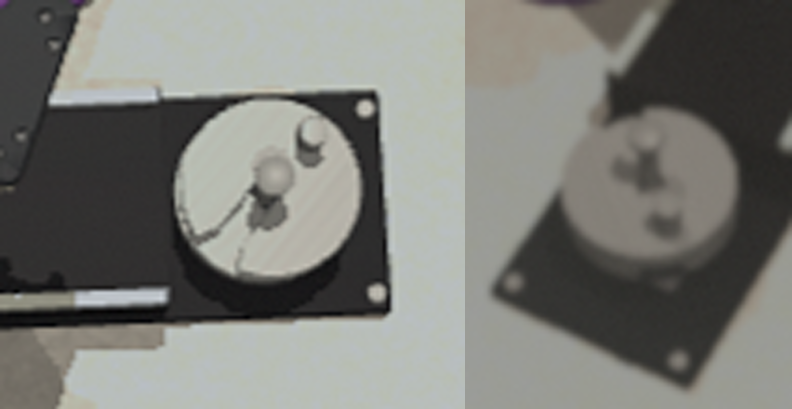

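The top crop shows the mass over the lower one. Its slot points to the lower left, the stud is at the upper right, and the stem head is at the slot's inner end. I'll check the centring numerically.

```bash
python3 -c "
from h import *
c=cam('top')
def disc(f,x,y,z,thr=90):
    g=cv2.cvtColor(cv2.imread(f),cv2.COLOR_BGR2GRAY); g=cv2.resize(g,None,fx=4,fy=4,interpolation=cv2.INTER_CUBIC)
    m=np.zeros_like(g); cv2.circle(m,(x*4,y*4),30*4,255,-1); b=((g>thr)&(m>0)).astype(np.uint8)
    n,l,s,_=cv2.connectedComponentsWithStats(b); yy,xx=np.where(l[y*4-24:y*4+24,x*4-24:x*4+24]>0)
    lab=1+np.argmax(s[1:,4]); cs,_=cv2.findContours((l==lab).astype(np.uint8),0,1)
    h=cv2.convexHull(max(cs,key=cv2.contourArea)); e=cv2.fitEllipse(h); p=((e[0][0]-1.5)/4,(e[0][1]-1.5)/4)
    s2=onz(c,(p[0]+e[1][0]/8,p[1]),z)-onz(c,p,z)
    print(f,np.round(p,2),np.round(np.array(e[1])/4,1),onz(c,p,z)[:2].round(4),'radius',np.linalg.norm(s2).round(4))
disc('pics/top0.png',371,237,.062); disc('pics/top24.png',371,236,.074)
print('head', onz(c,(300+272/3.72,185+174/3.72),.122)[:2])
"
```

```text
pics/top0.png [370.48 236.39] [47.2 48.1] [ 0.5836 -0.0972] radius 0.0495
pics/top24.png [371.53 235.47] [48.8 51. ] [ 0.5837 -0.0981] radius 0.0505
head [ 0.58357335 -0.0961132 ]
```

The disc's centre is within about 1 mm of the lower mass's original centre and about 2 mm of the stem head. I'm handing in.

```bash
python3 -c "
from h import *
print(arm.job_done(), arm.get_state()['t'])"
```

```text
the job is handed in; nothing more can be done
the job is handed in; nothing more can be done
```

I slid the grey mass home onto the stem by its stud, turned it clockwise about 130° around the stem, released it, moved the arm clear and handed the job in. The last clock reading before handing in was 21.7 s of the 72 s allowed. No verdict was reported.

**Last checks:**
- **Centring:** in the top view the mass is within about 1 mm of the lower mass's original centre and about 2 mm of the stem head. Both limits are 6 mm.
- **Slots:** the top slot points to (0.55, -0.066) and the lower one to (0.618, -0.143) as seen by the scene camera, so they are about 175–180° apart.
- **Lower mass:** its slot mouth reads within about 7 mm of where it started (limit 20 mm). Only the scene camera reported it; the top camera's reading at the end was false, because that slot is covered there.
- **Bystanders:** the arm went nowhere near the bottle, beaker or calculator. I did not measure them before and after.

**What did not go smoothly:**
- **Jam on the shelf:** my first attempt to straighten the mass wedged it against the fence. The wrist read up to about 29 N sideways and 36 N from pressing down, with the mass still far from the stem. I eased off and pulled the mass backwards, which straightened it.
- **Stem contact:** the wrist read about 11 N when the mass touched the stem; the limit is 30 N between stem and mass.
- **Flatness:** I judged the final height and tilt only from the pictures.

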